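# Start the boot dryer

## Task

Start the boot dryer standing on the shoe bench: rock its green fan switch on by pressing down its far end (the end with the white bar), then rock the red heat switch on the same way, and last press the round white timer button fully in for a moment and let it come back out. It is all done by pressing with the closed fingertips: pick nothing up, keep the blue deodorising switch off the whole time, and leave the things standing around where they are.

Things in the scene. Friction and masses are not known exactly. Their poses are not given: they have to be found in the camera images.
- dryer: boot dryer, fixed in place: grey base 260 mm deep (its x) by 360 wide (its y); origin under its centre on the bench, x points to its rear (away from the robot at yaw 0), y to its left. From x = -25 mm back the housing is 115 mm high; two upright drying tubes, 52 mm wide at the head, stand at x = +55, y = +-90 mm and reach 333 mm
- panel (a point): centre of the level black control panel along the dryer's front, on its top face, 87 mm above the bench, at dryer x = -83 mm; dryer axes. Along its y stand: green fan rocker at +96, red heat rocker +32, blue deodorising rocker -32, round white timer button -96 mm. A rocker is a shallow V paddle 34 mm wide (y), 56 long (x), pivoting about y at mid-length; its far half lies to +x
- fan_far_end (a point): point on top of the green fan rocker's far half (the half with a white bar), 19 mm from the pivot, mid-width, where a fingertip switches it on; moves with the rocker: about 99 mm above the bench when off, 93 mm when on
- heat_far_end (a point): point on top of the red heat rocker's far half (the half with a white bar), 19 mm from the pivot, mid-width, where a fingertip switches it on; moves with the rocker: about 99 mm above the bench when off, 93 mm when on
- ozone_far_end (a point): point on top of the blue deodorising rocker's far half (the half with a white bar), 19 mm from the pivot, mid-width, where a fingertip switches it on; moves with the rocker: about 99 mm above the bench when off, 93 mm when on. Not to be pressed
- timer_top (a point): centre of the top face of the round white timer button, 36 mm across, which stands 10 mm above the panel (97 mm above the bench) when out and 4 mm above it when fully in; moves with it
- fan (a joint): green fan rocker, rad: 0 = off (far half proud), 0.32 = on (far half level, fully down). Snap action: rests at one or the other, goes over at 0.16; about 3 N on the far-end point starts it, falling to none at 0.16, then it snaps to a hard stop
- heat (a joint): red heat rocker, rad: 0 = off (far half proud), 0.32 = on (far half level, fully down). Snap action: rests at one or the other, goes over at 0.16; about 3 N on the far-end point starts it, falling to none at 0.16, then it snaps to a hard stop
- ozone (a joint): blue deodorising rocker, rad: 0 = off (far half proud), 0.32 = on (far half level, fully down). Snap action: rests at one or the other, goes over at 0.16; about 3 N on the far-end point starts it, falling to none at 0.16, then it snaps to a hard stop. Starts off and stays off
- timer (a joint): travel of the timer button, m: 0 = out, 0.006 = fully in; a spring pushes it back, 1.2 N to start and 3.6 N fully in
- boot_left: loose yellow hard-plastic rain boot with a cedar block in it, 248 x 108 x 173 mm high, left of the dryer; origin under the middle of its sole, toe to its +x
- boot_right: the other boot of the pair, nearer the dryer, same size and axes
- tray: loose brown ceramic tray 200 (x) x 150 (y) x 22 mm, right of the dryer; origin under its centre
- coin_jar: sealed glass coin jar, 80 mm across and 99 mm high, standing on the tray; origin under its centre
- door_stopper: chrome door stopper, 52 mm across and 67 mm high, standing loose on the bench just in front of the control panel; origin under its centre
- cedar_block: loose cedar block 45 (x) x 80 (y) x 22 mm, lying on top of the dryer's housing between the tubes; origin under its centre, 115 mm above the bench

How it is judged (in metres and radians):
On the way, in this order (a step that is already met when the one before it is completed fails the run):
1. the fan rocker is switched on while heat is still off (value of joint fan above 0.28 rad and value of joint heat below 0.04 rad), for 0.1 s.
2. the heat rocker is switched on with the fan on (value of joint each of fan, heat above 0.28 rad), for 0.1 s.
3. the timer button is pressed in with fan and heat on (all of step 2 and value of joint timer above 0.0045 m), for 0.1 s.
At the end, for the whole second after the job is handed in: fan and heat rockers rest in their on position (joint above 0.28 rad), the deodorising rocker off (below 0.04 rad), and the timer button, having been pressed at least 4.5 mm in, is back out (within 1.5 mm) (all of step 2 and value of joint ozone below 0.04 rad and value of joint timer below 0.0015 m); the robot touches nothing.
It fails at once if the heat rocker is turned over while the fan is off (value of joint heat above 0.16 rad and value of joint fan below 0.16 rad).
It fails at once if the timer button is pressed half in or more before the fan and heat are on (value of joint timer above 0.003 m and value of joint any of fan, heat below 0.16 rad).
It fails at once if the deodorising rocker is turned over (value of joint ozone above 0.16 rad).
It fails at once if a bystander is shifted or lifted by more than 15 mm (distance of any of boot_left, boot_right, tray, coin_jar, door_stopper, cedar_block from where it was at the start of the episode above 0.015 m).
It fails at once if a boot, the coin jar or the door stopper is tipped by more than 0.25 rad (angle between any of boot_left, boot_right, coin_jar, door_stopper's own z axis and vertical above 0.25 rad).
It also fails if it takes over 42 s, if anything falls off the work surface, if the arm or the gripper's body presses on something with over 40 N, if the wrist force passes 120 N, or if a joint passes its speed limit or range.

## Robot

A 6-joint arm with a two-finger parallel gripper is mounted at the origin on the work surface. World frame = base frame: x ahead of the robot, y to its left, z up, the work surface at z = 0. Lengths are in mm, angles in rad, forces in N, time in s.
With the tool pointing down it reaches from about 400 to 925 mm from the base axis. Payload 12.5 kg.
Tool frame: the origin (TCP) lies midway between the tips of the shut fingers; the grasp point (between the pads) lies 19 mm behind it; z points along the fingers, y is the line along which they close (so a half turn about z gives the same grasp; the last joint's range is limited). The gripper opens to 95 mm and grips with 3 to 60 N. Pads are 20 mm wide; open, the fingers measure 119 mm over their backs; the gripper's body (75 mm by 180 mm) begins 59 mm behind the grasp point.
Start: joints at [-1.387, 0.491, 1.559, -0, 1.092, -0.106], TCP at [178.623, -598.95, 214.661] pointing down, gripper open.
Joint ranges: [-3.1, 3.1], [-0.84, 2.19], [0.05, 2.79], [-1.13, 4.28], [0.06, 2.93], [-2.69, 2.69]. Speed limits (rad/s): [2.22, 2.22, 2.79, 3.14, 3.14, 3.14].

## Interface

Orientations are given as [roll, pitch, yaw] about the fixed x, y, z axes, in that order (R = Rz(yaw) Ry(pitch) Rx(roll)).
In Python, from cell import state, read_camera, camera_info, env gives the robot as it stands.
- The arm moves only by the tool move_arm, never from a script. Its argument "commands" is a list of rows, each a list of 3 entries, a list of its own where there are three numbers: the shift along the world's x, y, z in cm, then the turn, a rotation vector about the world's x, y, z in degrees, then the opening, from 0 (shut) to 1 (fully open). A call has 1 to 10 rows; each row shifts and turns the commanded pose from where the row before left it; what a row does not reach is not made up. A row lasts 1/10 s, in which the tool goes at most 50 mm and 8.59 degrees, less where a joint would pass 70% of its speed; a pose out of reach is approached as far as the arm can. A call with a gripper value outside its range is refused whole. The fingers move at their own pace and stop on an object; the grip force is fixed at half the most. Time passes only in rows, so rows that do not move let the fingers close. It gives the time, the measured TCP pose, the force, the opening and the grip force at its end, in the units of the state.
- state(): the state, without advancing time (a new reading comes with each control period).
- read_camera(name): name is "scene" or "top" or "wrist"; returns the picture (480x640x3 uint8, blue, green, red); there is no depth.
- camera_info(name): a dict with "K" (3x3 intrinsics, pixels), "k1" (the pictures are not rectified: a ray, as slopes to the right and down, at radius r is drawn at 1 + k1 r^2 times it, then the intrinsics apply), "cam_to_world" (4x4, takes a point from camera to world coordinates). Camera axes: x right, y down, z forward; pixel columns grow to the right and rows downward; lengths in mm; the calibration is good to about 2 mm. A picture is of the moment at which its call begins: read the wrist's pose just before it. camera_info takes no time and is no camera call; for the wrist camera it gives the pose at the moment of the call.
- env.job_done(): hands the job in; it is judged then, once.
The state is a dict: "t": time; "joints": joint angles; "qvel": joint speeds; "tau": joint torques, N m; "eef_pos": TCP position; "tcp_rot": TCP orientation; "ft_force": force on the tool from outside, world axes, zero at the start; "moment": the same for the moment, N m; "opening": opening from 0.0 (shut) to 1.0 (fully open); "grip_force": force on a finger pad.
Only numpy, scipy, OpenCV 4.12 (cv2) and the standard library are available. Lean on these libraries where they do the work, as an engineer would, in place of code of your own. Each camera call takes 0.05 s, during which the arm holds its last target. There are 200 camera calls.

## Working session

There is one attempt and no reset: what is moved stays moved. The work goes in short steps, Python scripts to look and compute and a tool call to move; the robot and the scene stay as the last step left them, time stands still between calls to the robot, and variables do not carry over. Pictures are saved under pics/ and viewed, at most 10 in all, crops included, and the job is handed in when it is done.

Besides the shell and the picture viewer there is one more tool, called after ">>>" by a JSON object that holds its "op" and its "data", one argument or row to a line. move_arm: Moves the arm, as the interface text tells. Its arguments: {"type":"object","properties":{"commands":{"type":"array"}},"required":["commands"]}

```bash
mkdir -p pics
cat > h.py <<'E'
import numpy as np, cv2
from cell import state, read_camera, camera_info, env
def ray(name,u,v,z,ci=None):
    ci=ci or camera_info(name); K=np.array(ci["K"]);T=np.array(ci["cam_to_world"])
    d=np.array([(u-K[0,2])/K[0,0],(v-K[1,2])/K[1,1]]); s=d.copy()
    for _ in range(30): s=d/(1+ci["k1"]*(s@s))
    r=T[:3,:3]@np.array([s[0],s[1],1]); o=T[:3,3]
    return o+r*(z-o[2])/r[2]
E
python3 - <<'E'
from h import *
for n in ("top","scene"):
    cv2.imwrite(f"pics/{n}0.png",read_camera(n)); ci=camera_info(n); print(n,np.round(ci["cam_to_world"],2).tolist())
s=state();print(s["t"],s["eef_pos"],s["tcp_rot"],s["ft_force"])
E
```

```text
top [[0.01, -0.99, 0.13, 375.4], [-1.0, -0.02, -0.02, 27.7], [0.02, -0.13, -0.99, 1437.11], [0.0, 0.0, 0.0, 1.0]]
scene [[-0.49, 0.74, -0.46, 991.29], [0.87, 0.41, -0.27, 269.06], [-0.01, -0.53, -0.85, 910.25], [0.0, 0.0, 0.0, 1.0]]
0.1 [ 178.60951366 -598.71924854  214.1338882 ] [-3.14064465e+00 -9.80960593e-05  2.89847241e-01] [ 0.22874109  0.12380331 -0.13234988]
```

View pics/top0.png

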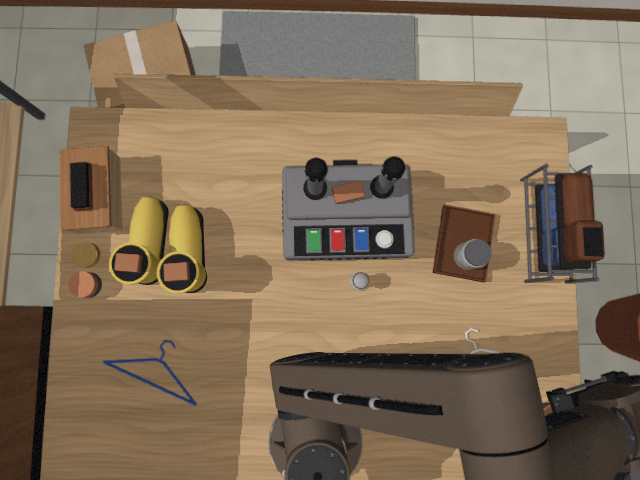

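View pics/scene0.png

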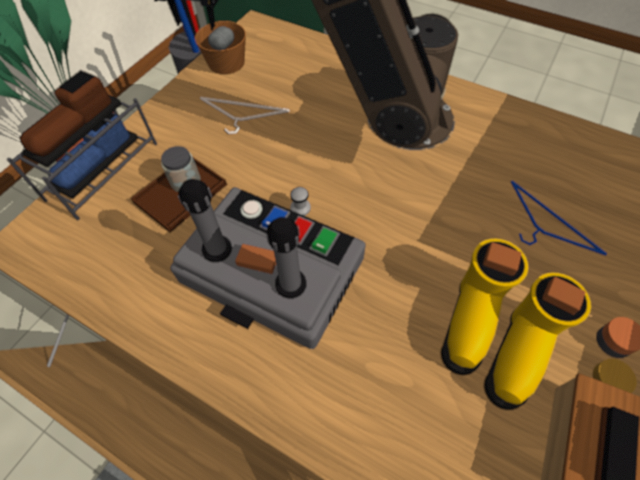

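The top view shows green at about (314,240), red (337,239), blue (361,239) and the timer (385,239). The stopper is at (360,281), in front of blue. Next I'll measure the controls by colour in both views.

```bash
cat >> h.py <<'E'
def blobs(name,im,boxes):
    out={}
    hsv=cv2.cvtColor(im,cv2.COLOR_BGR2HSV)
    for k,(x0,y0,x1,y1) in boxes.items():
        H,S,V=[c[y0:y1,x0:x1].astype(int) for c in cv2.split(hsv)]
        m={"g":(abs(H-65)<20)&(S>110)&(V>50),"r":((H<10)|(H>170))&(S>130)&(V>60),"b":(abs(H-110)<15)&(S>110)&(V>60),"t":(S<60)&(V>150)}[k].astype(np.uint8)
        n,l,st,c=cv2.connectedComponentsWithStats(m); i=1+np.argmax(st[1:,4])
        cnt=cv2.findContours((l==i).astype(np.uint8),0,2)[0][0]
        c=np.array(cv2.minAreaRect(cv2.convexHull(cnt))[0])
        out[k]=(c+[x0,y0],st[i])
    return out
E
python3 - <<'E'
from h import *
B={"top":dict(g=(300,222,326,258),r=(326,222,349,258),b=(349,222,373,258),t=(371,222,400,258)),
"scene":dict(g=(305,222,345,262),r=(285,212,318,248),b=(258,202,292,236),t=(234,194,268,222))}
for n in B:
    b=blobs(n,cv2.imread(f"pics/{n}0.png"),B[n]); P={}
    for k in b: P[k]=ray(n,*b[k][0],97 if k=="t" else 93); print(n,k,np.round(b[k][0],1),b[k][1],np.round(P[k],1))
    d=P["g"]-P["t"]; print(np.linalg.norm(d),"yaw",np.degrees(np.arctan2(-d[0],d[1])))
s=cv2.imread("pics/top0.png")[150:300,270:420]; cv2.imwrite("pics/c.png",cv2.resize(s,(600,600),interpolation=2))
E
```

```text
top g [313.5 240. ] [  8   8  12  21 230] [548.9  14.7  93. ]
top r [337. 239.] [  5   7  13  21 242] [552.7 -48.7  93. ]
top b [361. 239.] [  6   7  13  21 257] [ 553.8 -113.6   93. ]
top t [383.7 238.5] [  5   8  17  18 225] [ 555.8 -174.5   97. ]
189.37158835044332 yaw 2.108009830028272
scene g [323.1 239.5] [  7   7  24  24 316] [547.8  12.7  93. ]
scene r [299.3 227.8] [  9   5  18  25 216] [547.  -49.2  93. ]
scene b [272.6 215.8] [  3   5  26  21 224] [ 548.5 -119.7   93. ]
scene t [251.5 209. ] [  8   7  20  17 261] [ 558.2 -170.7   97. ]
183.70455691636084 yaw 3.2432254792730024
```

View pics/c.png

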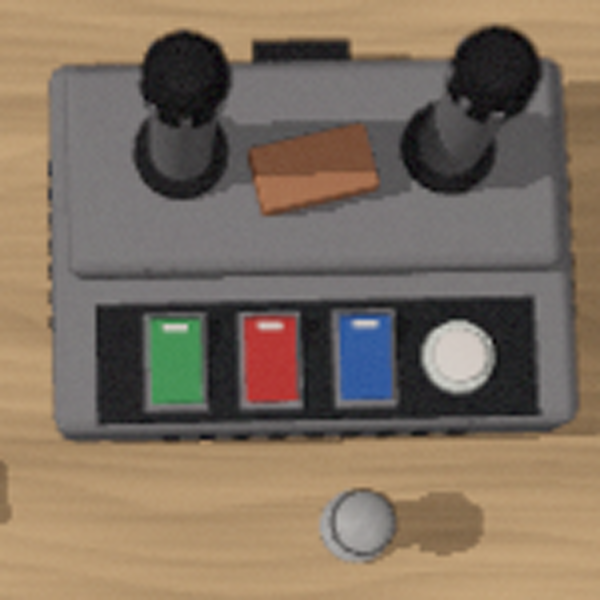

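Yaw is about 2°, and the 189 mm green-to-timer spacing matches the expected 192. The fan far end is near (568,14) and heat near (571,-49). I'll shut the fingers and move toward the fan.

>>> {"op": "move_arm", "data": {
  "commands": [
    [[1.9,3,0],[0,0,-1.5],0],
    [[1.9,3,0],[0,0,-1.5],0],
    [[1.9,3,0],[0,0,-1.5],0],
    [[1.9,3,0],[0,0,-1.5],0],
    [[1.9,3,0],[0,0,-1.5],0],
    [[1.9,3,0],[0,0,-1.5],0],
    [[1.9,3,0],[0,0,-1.5],0],
    [[1.9,3,0],[0,0,-1.5],0],
    [[1.9,3,0],[0,0,-1.5],0],
    [[1.9,3,0],[0,0,-1.2],0]
  ]
}}

```text
t: 1.1
eef_pos: [369.1, -297.6, 214.6]
tcp_rot: [-3.141, 0.0, 0.032]
ft_force: [0.0, -0.1, 0.1]
opening: 0.217
grip_force: 0.0
```

>>> {"op": "move_arm", "data": {
  "commands": [
    [[1.9,3,0],[0,0,0],0],
    [[1.9,3,0],[0,0,0],0],
    [[1.9,3,0],[0,0,0],0],
    [[1.9,3,0],[0,0,0],0],
    [[1.9,3,0],[0,0,0],0],
    [[1.9,3,0],[0,0,0],0],
    [[1.9,3,0],[0,0,0],0],
    [[1.9,3,0],[0,0,0],0],
    [[0,0,0],[0,0,0],0],
    [[0,0,0],[0,0,0],0]
  ]
}}

```text
t: 2.1
eef_pos: [520.5, -58.4, 214.3]
tcp_rot: [-3.142, 0.001, 0.035]
ft_force: [-1.2, -0.9, -1.4]
opening: 0.004
grip_force: 0.0
```

Run:
```python
from h import *
s=state();ci=camera_info("wrist");im=read_camera("wrist");cv2.imwrite("pics/w1.png",im)
print(s["t"],s["eef_pos"],s["tcp_rot"],s["ft_force"],s["opening"]);import json
json.dump({k:np.array(v).tolist() for k,v in ci.items()},open("w1.json","w"));print(np.round(ci["cam_to_world"],2).tolist())
```

```text
2.1 [520.48827343 -58.39072022 214.26305723] [-3.14153996e+00  9.23235175e-04  3.49391591e-02] [-1.1711052  -0.92160375 -1.40717794] 0.004385120428849105
[[0.03, -0.97, -0.25, 589.85], [-1.0, -0.03, -0.01, -54.76], [0.0, 0.25, -0.97, 386.31], [0.0, 0.0, 0.0, 1.0]]
```

View pics/w1.png

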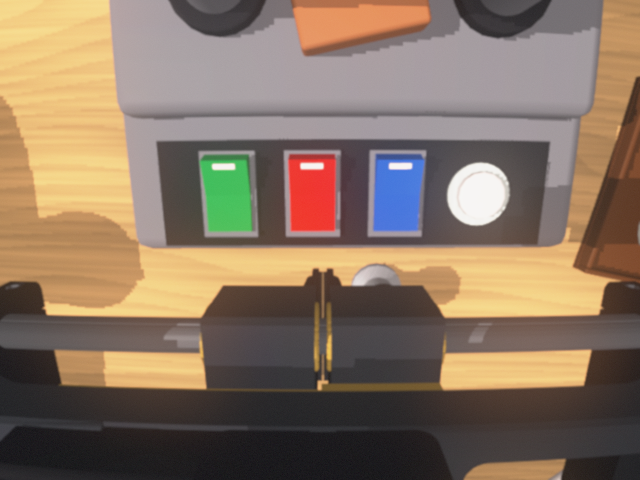

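The close view shows the green rocker frame centred at (228,194), red at (312,192), blue at (397,192) and the timer at (478,194). The wrist camera rides ahead of the tool and would come near the tubes, so I'll press with the tool tilted back about 15°.

Run:
```python
from h import *; import json
ci=json.load(open("w1.json"))
for n,u,v,z in [("g",228.5,194,88),("r",312.5,193,88),("b",397,193,88),("t",478,194,97),("gbar",223,167,100),("rbar",311.5,166,100),("bbar",400,166,100),("stop",376,275,67),("tubeR",497,0,115),("pan_l",162,192,87),("pan_r",546,192,87)]:
    print(n,np.round(ray(None,u,v,z,ci),1))
```

```text
g [547.7  16.4  88. ]
r [550.6 -48.6  88. ]
b [ 553.  -113.8   88. ]
t [ 555.8 -173.8   97. ]
gbar [569.2  17.2 100. ]
rbar [571.9 -47.5 100. ]
bbar [ 574.3 -112.1  100. ]
stop [ 478.3 -105.5   67. ]
tubeR [ 685.4 -165.1  115. ]
pan_l [547.6  69.2  87. ]
pan_r [ 558.7 -233.3   87. ]
```

>>> {"op": "move_arm", "data": {
  "commands": [
    [[0.5,1,0],[0,-5,0],0],
    [[1,2,-0.5],[0,-5,0],0],
    [[1,2,-1],[0,-5,0],0],
    [[1,1,-1.5],[0,0,0],0],
    [[0.5,0.5,-2],[0,0,0],0],
    [[0,0,0],[0,0,0],0],
    [[0,0,0],[0,0,0],0]
  ]
}}

```text
t: 2.85
eef_pos: [560.3, 5.2, 164.8]
tcp_rot: [3.133, -0.261, 0.033]
ft_force: [0.3, -0.4, 0.6]
opening: 0.004
grip_force: 0.0
```

>>> {"op": "move_arm", "data": {
  "commands": [
    [[0.7,0.6,-1.5],[0,0,0],0],
    [[0.6,0.5,-2],[0,0,0],0],
    [[0,0,-1.5],[0,0,0],0],
    [[0,0,0],[0,0,0],0],
    [[0,0,0],[0,0,0],0]
  ]
}}

```text
t: 3.35
eef_pos: [573.8, 16.4, 115.7]
tcp_rot: [3.132, -0.262, 0.034]
ft_force: [-0.0, 0.5, 0.7]
opening: 0.005
grip_force: 0.0
```

Run:
```python
from h import *
cv2.imwrite("pics/w2.png",read_camera("wrist"))
```

```text
(no output)
```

View pics/w2.png

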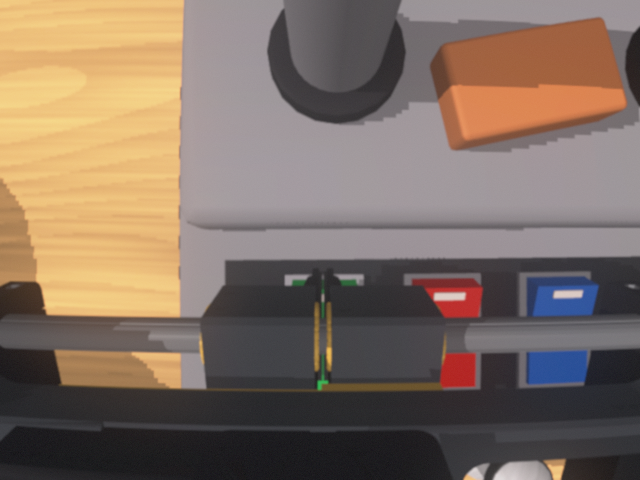

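The fingers at (323,280) are centred on the green rocker (frame spans columns 286-364), with the tips over its far half and the tube clear. Next I'll press it.

>>> {"op": "move_arm", "data": {
  "commands": [
    [[0,0,-0.7],[0,0,0],0],
    [[0,0,-0.5],[0,0,0],0],
    [[0,0,-0.3],[0,0,0],0],
    [[0,0,-0.2],[0,0,0],0],
    [[0,0,-0.2],[0,0,0],0],
    [[0,0,0],[0,0,0],0]
  ]
}}

```text
t: 4.0
eef_pos: [573.7, 17.1, 95.7]
tcp_rot: [3.133, -0.262, 0.034]
ft_force: [-0.7, -0.4, 4.5]
opening: 0.007
grip_force: 2.4
```

>>> {"op": "move_arm", "data": {
  "commands": [
    [[0,0,-0.2],[0,0,0],0],
    [[0,0,-0.2],[0,0,0],0],
    [[0,0,0],[0,0,0],0]
  ]
}}

```text
t: 4.3
eef_pos: [574.0, 17.1, 94.5]
tcp_rot: [3.132, -0.265, 0.035]
ft_force: [-14.9, -0.3, 39.8]
opening: 0.005
grip_force: 20.1
```

It's on the hard stop. I'll lift and move to red.

>>> {"op": "move_arm", "data": {
  "commands": [
    [[0,0,1],[0,0,0],0],
    [[0,0,2],[0,0,0],0],
    [[0.1,-2,0.5],[0,0,0],0],
    [[0.1,-2.5,0],[0,0,0],0],
    [[0.1,-2,0],[0,0,0],0],
    [[0,0,0],[0,0,0],0],
    [[0,0,0],[0,0,0],0]
  ]
}}

```text
t: 5.0
eef_pos: [576.2, -47.9, 126.3]
tcp_rot: [3.133, -0.261, 0.033]
ft_force: [-1.3, -0.5, -0.4]
opening: 0.005
grip_force: 0.0
```

Run:
```python
from h import *
cv2.imwrite("pics/w3.png",read_camera("wrist"))
```

```text
(no output)
```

View pics/w3.png

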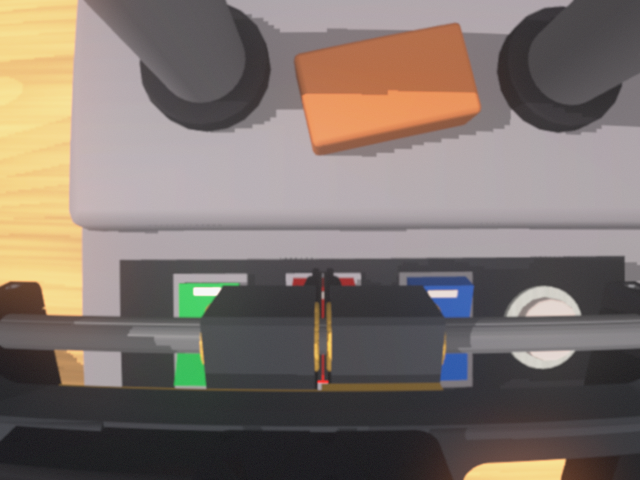

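The green far end is now down: its bar sits at (207,292), lower in its frame than blue's, and it's lit brighter. The fingers are centred on red (columns 287-360). Next I'll press red.

>>> {"op": "move_arm", "data": {
  "commands": [
    [[0,0,-1],[0,0,0],0],
    [[0,0,-1],[0,0,0],0],
    [[0,0,-0.4],[0,0,0],0],
    [[0,0,-0.3],[0,0,0],0],
    [[0,0,-0.3],[0,0,0],0],
    [[0,0,-0.2],[0,0,0],0],
    [[0,0,0],[0,0,0],0]
  ]
}}

```text
t: 5.75
eef_pos: [576.9, -47.8, 95.4]
tcp_rot: [3.132, -0.263, 0.035]
ft_force: [-4.0, 2.6, 11.2]
opening: 0.005
grip_force: 5.6
```

>>> {"op": "move_arm", "data": {
  "commands": [
    [[0,0,-0.15],[0,0,0],0],
    [[0,0,0],[0,0,0],0],
    [[0,0,0],[0,0,0],0]
  ]
}}

```text
t: 6.05
eef_pos: [577.0, -47.8, 95.0]
tcp_rot: [3.132, -0.264, 0.035]
ft_force: [-7.9, 2.3, 23.8]
opening: 0.003
grip_force: 11.6
```

>>> {"op": "move_arm", "data": {
  "commands": [
    [[0,0,1],[0,0,0],0],
    [[0,0,2.5],[0,0,0],0],
    [[-0.3,-2.5,0],[0,0,0],0],
    [[-0.3,-3.5,0],[0,0,0],0],
    [[-0.3,-3.5,0],[0,0,0],0],
    [[-0.6,-3.2,0],[0,0,0],0],
    [[0,0,0],[0,0,0],0],
    [[0,0,0],[0,0,0],0]
  ]
}}

```text
t: 6.85
eef_pos: [561.3, -175.5, 128.1]
tcp_rot: [3.133, -0.261, 0.033]
ft_force: [-1.0, 0.3, 0.2]
opening: 0.007
grip_force: 0.0
```

Run:
```python
from h import *
cv2.imwrite("pics/w4.png",read_camera("wrist"))
```

```text
(no output)
```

View pics/w4.png

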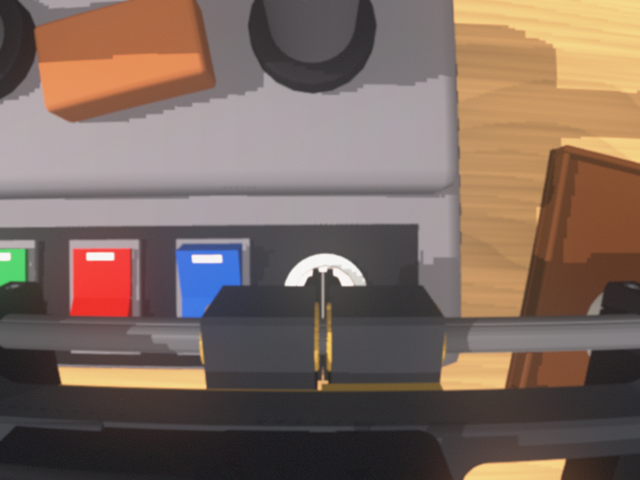

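Red is now down, blue is still up, and the tips are over the white button (centre column 326). Next I'll press the timer.

>>> {"op": "move_arm", "data": {
  "commands": [
    [[0,0,-1.2],[0,0,0],0],
    [[0,0,-1.0],[0,0,0],0],
    [[0,0,-0.5],[0,0,0],0],
    [[0,0,-0.4],[0,0,0],0],
    [[0,0,-0.3],[0,0,0],0],
    [[0,0,-0.1],[0,0,0],0],
    [[0,0,0],[0,0,0],0]
  ]
}}

```text
t: 7.6
eef_pos: [561.6, -174.5, 93.6]
tcp_rot: [3.133, -0.262, 0.035]
ft_force: [-3.3, 3.8, 8.8]
opening: 0.003
grip_force: 4.0
```

>>> {"op": "move_arm", "data": {
  "commands": [
    [[0,0,-0.15],[0,0,0],0],
    [[0,0,0],[0,0,0],0],
    [[0,0,0],[0,0,0],0]
  ]
}}

```text
t: 7.9
eef_pos: [561.7, -174.5, 93.1]
tcp_rot: [3.133, -0.263, 0.035]
ft_force: [-7.7, 6.2, 19.0]
opening: 0.002
grip_force: 9.7
```

>>> {"op": "move_arm", "data": {
  "commands": [
    [[0,0,1],[0,0,0],0],
    [[0,0,3],[0,0,0],0],
    [[-1,0,4],[0,0,0],0],
    [[-2,0,4],[0,0,0],0],
    [[-4,0,2],[0,0,0],0],
    [[-4,0,0],[0,0,0],0],
    [[-3,0,0],[0,0,0],0],
    [[0,0,0],[0,0,0],0],
    [[0,0,0],[0,0,0],0]
  ]
}}

```text
t: 8.8
eef_pos: [421.8, -175.4, 232.3]
tcp_rot: [3.131, -0.263, 0.034]
ft_force: [1.2, -0.6, -0.4]
opening: 0.005
grip_force: 0.0
```

Run:
```python
from h import *
a=read_camera("wrist");cv2.imwrite("pics/w5.png",a)
```

```text
(no output)
```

View pics/w5.png

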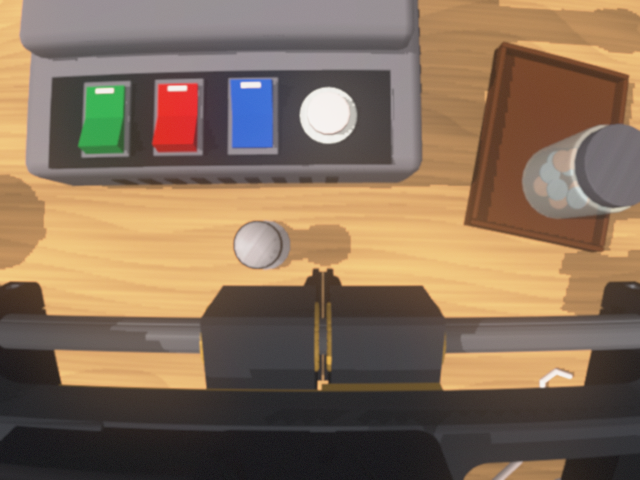

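Green at (104,120) and red at (178,117) are rocked on, blue at (251,115) is off, and the timer at (328,115) is back out. The door stopper, tray and jar stand where they were, so I'll hand in.

```bash
python3 -c "
from cell import env
print(env.job_done())"
```

```text
the job is handed in; nothing more can be done
None
```

The job is handed in at about 9 s of the 42 s allowed: fan and heat are on, the timer was pressed in and came back out, the blue switch stayed off, and nothing around the dryer was touched; the hand-in returned no verdict.

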